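Eject a used pipette tip into the waste tray

ROBOT

A 6-joint arm with a two-finger parallel gripper is mounted at the origin on the work surface. World frame = base frame: x ahead of the robot, y to its left, z up, the work surface at z = 0. Lengths are in m, angles in degrees, forces in N, time in s.
With the tool pointing down it reaches from about 0.325 to 0.775 m from the base axis. Payload 9.3 kg.
Tool frame: the origin (TCP) lies midway between the tips of the shut fingers; the grasp point (between the pads) lies 19 mm behind it; z points along the fingers, y is the direction in which the jaws open and shut (so a half turn about z gives the same grasp; the last joint's range is limited). The gripper opens to 85 mm and grips with 20 to 120 N. Pads are 22 mm wide; open, the fingers measure 114 mm over their backs; the gripper's body (76 mm by 85 mm) begins 54 mm behind the grasp point. The pads swing forward as they close: fully open they stand 13 mm farther back than shut.
Start: joints at [-82.082, 14.817, 1.232, 76.415, 0, 81.257], TCP at [0.158, -0.527, 0.231] pointing down, gripper open.
Joint ranges: [-174.27, 174.27], [-52.1, 104.24], [-59.71, 78.15], [-110.17, 111.67], [-87.03, 83.33], [-180, 180]. Speed limits (degrees/s): [127.2, 127.2, 159.86, 180, 180, 180].

INTERFACE

Orientations are given as a 3x3 rotation matrix whose columns are the frame's x, y, z axes.
In Python, from bench import env, grip, imaging gives the robot as it stands. The module is installed in compiled form; this text tells all that it offers. Calls block until the motion is done:
- env.movep(position, orientation): joint-space move of the TCP to a pose.
- env.move_straight(position, feed=0.15, rot=None): straight line of the TCP; rot=None keeps the orientation; feed is the mean speed in m/s.
- env.set_joints(angles): joint-space move.
- grip(opening, squeeze=None): finger opening in m; squeeze is the grip in N (None keeps the last); returns when the fingers have stopped.
- env.dwell(seconds).
- env.inverse_kinematics(position, orientation): joint angles nearest the present ones, or None.
- env.get_state(): the state.
- imaging.camera(name): name is "scene" or "top" or "wrist"; returns a dict with "img" (420x560x3 uint8, red, green, blue), "vertical_fov" (degrees; the focal length in pixels is half the picture's height over the tangent of half this angle, whatever the lens; pixels are square), "cx", "cy" (the principal point, pixels), "cam_to_world" (4x4, takes a point from camera to world coordinates). Camera axes: x right, y up, looking along -z (the intrinsics and any distortion apply to the point x, -y, -z); pixel columns grow to the right and rows downward; lengths in m; the calibration is good to about 2 mm. A picture is of the moment at which its call begins. There is no depth.
A pose or a line that the arm cannot do raises env.Unreachable and nothing moves.
- env.finish_job(): hands the job in, once; it reports no verdict.
The state is a dict: "time": time; "joint_positions": joint angles; "joint_velocities": joint speeds; "tau": joint torques, N m; "tool_pos": TCP position; "tcp_rot": TCP orientation; "wrist_force": force on the tool from outside, world axes, zero at the start; "ft_torque": the same for the moment, N m; "opening": finger opening in m.
Only numpy, scipy, OpenCV 4.12 (cv2) and the standard library are available. Lean on these libraries where they do the work, as an engineer would, in place of code of your own. Each camera call takes 0.05 s, during which the arm holds its last target.

TASK

Slide the waste tray under the used blue tip of the clamped pipette and leave it there. Then press the pipette's top button gently down through its soft first stop and right down to the firm second stop, so that the tip is pushed off into the tray, and let the button ease up slowly under the finger until it is free. Do not touch the used tip, do not force the button (20 N is too much), never let it fly up, and leave everything else standing where it is.

Things in the scene. Friction and masses are not known exactly. Their poses are not given: they have to be found in the camera images.
- clamp (a point): On the upright pipette's axis, 225 mm above the table, in the steel clamp on the fixed stand; +x leads to the stand's column, z up. Handle grey, 29 mm thick, top 44 to 67 mm above this point. Round teal push button (21 mm wide, thin stem) on the axis: its top is 73 to 95 mm above this point. The pipette is clamped higher or lower each time, so find the heights of button and stops by touch.
- boom (a point): Point on the stand's steel boom (12 mm thick), 60 mm from the pipette's axis, 225 mm above the table; axes as the clamp's. From the axis to +x: clamp jaws (43 mm across; screw lever 41 mm to -y), the boom, the column (18 mm thick, 270 mm tall) at 185 mm, on a grey foot 140 x 140 x 22 mm from 125 to 265 mm. The handle's finger hook reaches 42 mm to +x, just below the handle's top.
- plunger (a joint): First stage of the button's travel, in m: 0 with the button up, 0.012 at the first stop, down is positive. Spring: 2 N at the start, about 4 N at the first stop. Free to spring back up when let go.
- ejector (a joint): Second stage, in m, added to the first: 0 until the button is pressed beyond the first stop, 0.007 at the second stop. It stays still until about 8 N, then its spring rises to about 12 N at the second stop, which is solid. It drives down the sleeve at the pipette's lower end, which after 5 to 6 mm has pushed the tip off its sprung cone (adding a newton or two on the way); the tip drops.
- tip_centre (a point): Middle of the used blue tip, a tapered tube 80 mm long, 14 mm thick at its collar (+z end) and 4 mm at its narrow end. At the start it hangs upright from the pipette on the pipette's axis, its narrow end 7 mm or more higher than the tray's walls. Mass 10 g.
- tray_floor (a point): Centre of the inner floor of the loose white waste tray, 4 mm above the tray's underside. Tray: 170 mm (its x) by 120 mm (its y), 45 mm tall, 4 mm walls, open on top, about 0.25 kg, standing on the table. z up.
- tray_grip (a point): Middle of the tray's teal grip, a bar 18 mm wide (tray's y), 18 mm tall (27 to 45 mm above the table) that sticks out about 60 mm from the tray's -x end wall; this point is 36 mm above the table, 118 mm from the tray's centre and 33 mm outside the wall. Axes as the tray's. To be pinched from above across its width.
- rack: Bystander: purple tube rack on a white base with tubes in it, 130 x 94 mm, tubes up to 77 mm tall, loose, 0.6 kg. Origin at the centre of its underside.
- vial_a: Bystander: clear vial with white cap, 30 mm thick, 66 mm tall, upright. Origin at its underside.
- vial_b: Bystander: clear vial with orange cap, 30 mm thick, 66 mm tall, upright. Origin at its underside.
- marker: Bystander: marker pen lying along its own x, 131 mm long, 16 mm thick. Origin under its middle.
- tip_box: Bystander: blue box of fresh tips, 84 x 122 x 63 mm. Origin at the centre of its underside.
- wash_bottle: Bystander: squeeze bottle with red cap and thin spout, 72 mm thick, 190 mm tall. Origin at its underside.
- tube_opener: Bystander: orange tube opener lying flat, 117 mm long along its x, 15 mm thick. Origin under it.

How it is judged:
By the outcome, as a careful person would: the job done as asked, in the order asked, and still so for the second after the job is handed in, with the robot touching nothing.
It also fails if it takes over 61 s, if anything falls off the work surface, if the arm or the gripper's body presses on something with over 40 N, if the wrist force passes 120 N, or if a joint passes its speed limit or range.

## Working session

There is one attempt and no reset: what is moved stays moved. The work goes in short steps, each a Python script; the robot and the scene stay as the last script left them, time stands still between calls to the robot, and variables do not carry over. Pictures are saved under pics/ and viewed, and the job is handed in when it is done.

```bash
mkdir -p pics; ls; python3 - <<'E'
from bench import env, grip, imaging
import cv2
s=env.get_state()
print(s)
for n in ("scene","top","wrist"):
    c=imaging.camera(n)
    cv2.imwrite(f"pics/{n}0.png",c["img"][:,:,::-1])
    print(n,{k:v for k,v in c.items() if k!="img"})
E
```

```text
pics
{'time': 0.0, 'joint_positions': array([-8.20805613e+01,  1.48511571e+01,  1.18894959e+00,  7.64162964e+01,
        1.23867517e-03,  8.12560169e+01]), 'joint_velocities': array([-0.06274285,  0.01349399, -0.00029725,  0.01007455,  0.01041534,
       -0.10482707]), 'tau': array([ 2.91345596e-04, -5.55640912e+01,  3.44525599e+01,  1.36686786e-02,
       -1.95228181e-04, -6.71683296e-06]), 'tool_pos': array([ 0.1576673 , -0.52661422,  0.23065687]), 'tcp_rot': array([[ 9.58005777e-01,  2.86748851e-01, -1.67367555e-04],
       [ 2.86748807e-01, -9.58004839e-01,  1.36006310e-03],
       [ 2.29657601e-04, -1.35094075e-03, -9.99999061e-01]]), 'wrist_force': array([-0.26389038, -1.00029636, -0.57988891]), 'ft_torque': array([-0.07397119, -0.0246385 ,  0.06194977]), 'opening': 0.08549907658569417}
scene {'vertical_fov': 43.77855662215539, 'cx': 279.5715906813688, 'cy': 208.24285344993143, 'cam_to_world': array([[-0.20030807, -0.66589425,  0.71865258,  1.61340545],
       [ 0.97967117, -0.14437254,  0.13928733,  0.19948917],
       [ 0.01100307,  0.73194359,  0.68127638,  1.15634677],
    
[... 164 characters left out ...]
': array([[ 0.0305933 ,  0.98889766, -0.14541484,  0.39397802],
       [-0.99930014,  0.02712798, -0.02575453, -0.01574139],
       [-0.02152378,  0.14610099,  0.9890355 ,  1.30587456],
       [ 0.        ,  0.        ,  0.        ,  1.        ]])}
wrist {'vertical_fov': 62.750471172710704, 'cx': 283.9587626120556, 'cy': 204.45515984044633, 'cam_to_world': array([[ 2.87074579e-01,  9.24635918e-01,  2.50273063e-01,
         2.23064551e-01],
       [-9.57907761e-01,  2.77362949e-01,  7.40440137e-02,
        -5.07986870e-01],
       [-9.52720206e-04, -2.60994663e-01,  9.65339773e-01,
         3.73269599e-01],
       [ 0.00000000e+00,  0.00000000e+00,  0.00000000e+00,
         1.00000000e+00]])}
```

View pics/scene0.png

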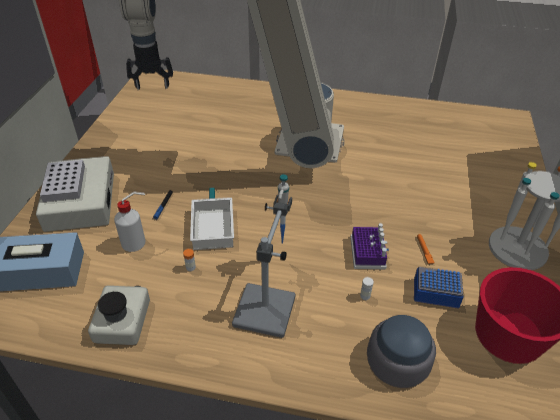

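View pics/top0.png

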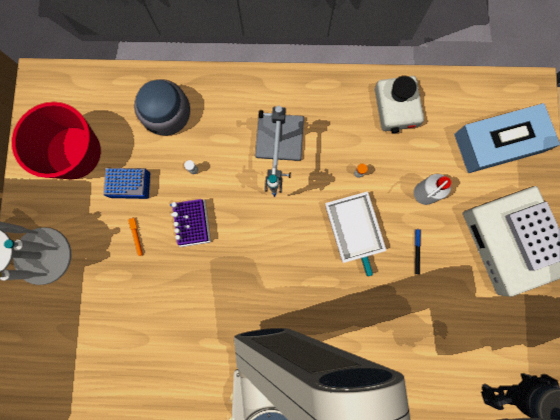

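View pics/wrist0.png

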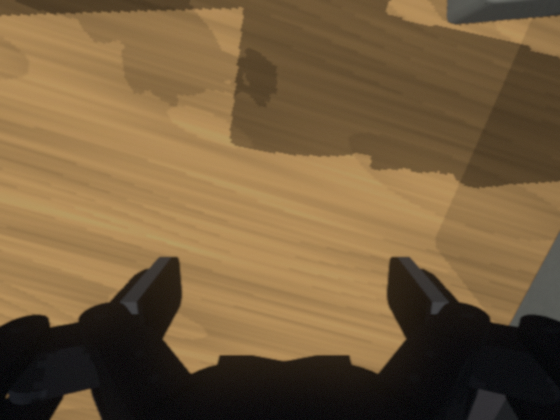

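The scene view shows the tray at about (212,222) with its teal grip at (211,191), and the pipette at (284,190). In the top view the tray is at (355,227), the grip at (367,265) and the button at (273,180). Next I'll enlarge these.

```bash
python3 - <<'E'
import cv2
def crop(n,x0,y0,w,h,k,o):
    im=cv2.imread(f"pics/{n}.png")[y0:y0+h,x0:x0+w]
    im=cv2.resize(im,None,fx=k,fy=k,interpolation=cv2.INTER_CUBIC)
    for i in range(0,w,10):
        cv2.line(im,(i*k,0),(i*k,6 if i%50 else 14),(0,0,255),1)
        if i%20==0: cv2.putText(im,str(x0+i),(i*k,24),0,.4,(0,0,255),1)
    for i in range(0,h,10):
        cv2.line(im,(0,i*k),(6,i*k),(0,0,255),1)
        if i%20==0: cv2.putText(im,str(y0+i),(8,i*k+4),0,.4,(0,0,255),1)
    cv2.imwrite(f"pics/{o}.png",im)
crop("top0",310,180,80,100,6,"c_top_tray")
crop("top0",240,95,80,110,5,"c_top_pip")
crop("scene0",180,180,65,80,7,"c_sc_tray")
crop("scene0",255,165,60,85,7,"c_sc_pip")
E
```

```text
(no output)
```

View pics/c_top_tray.png

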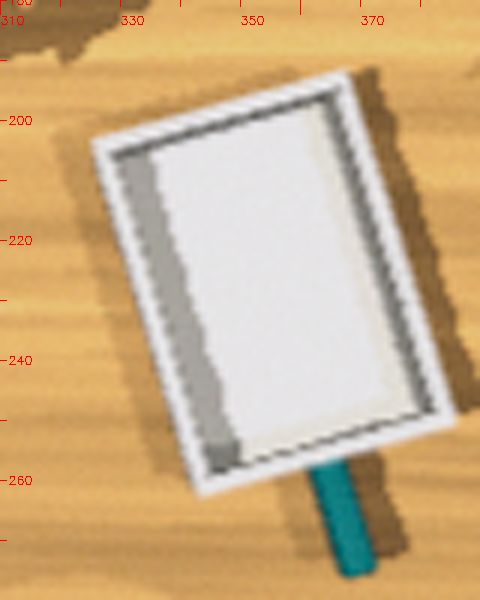

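View pics/c_top_pip.png

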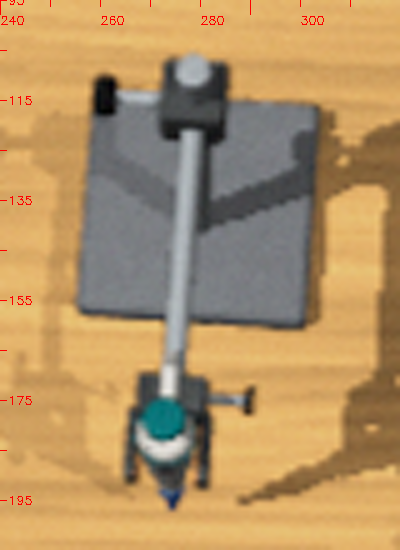

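View pics/c_sc_tray.png

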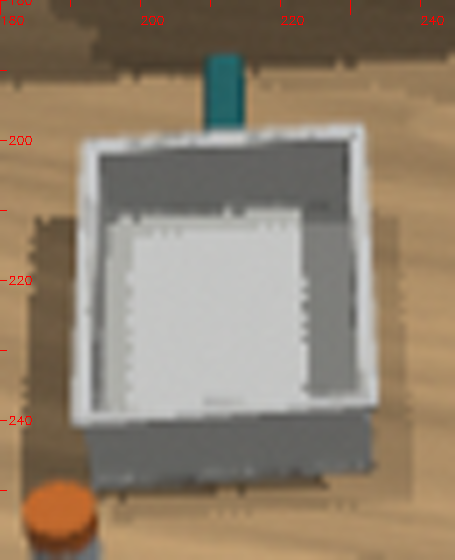

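View pics/c_sc_pip.png

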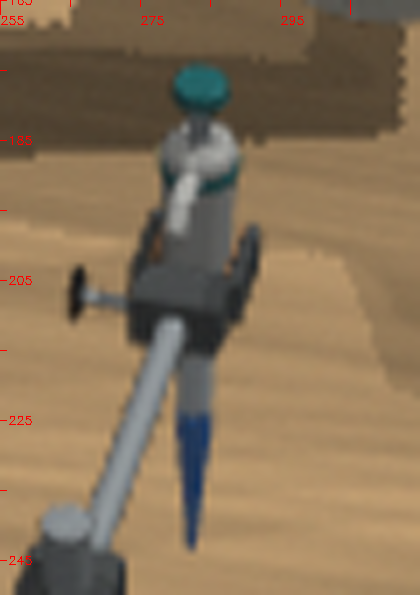

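```bash
cat > h.py <<'E'
import numpy as np
def K(c):
    f=210/np.tan(np.radians(c["vertical_fov"])/2); return f,c["cx"],c["cy"]
def ray(c,u,v):
    f,cx,cy=K(c); T=np.array(c["cam_to_world"])
    d=T[:3,:3]@np.array([(u-cx)/f,-(v-cy)/f,-1]); return T[:3,3],d/np.linalg.norm(d)
def plane(c,u,v,z):
    o,d=ray(c,u,v); return o+d*(z-o[2])/d[2]
def tri(obs):
    A=np.zeros((3,3));b=np.zeros(3);R=[ray(*o) for o in obs]
    for o,d in R:
        P=np.eye(3)-np.outer(d,d);A+=P;b+=P@o
    p=np.linalg.solve(A,b); return p,[float(np.linalg.norm((np.eye(3)-np.outer(d,d))@(p-o))) for o,d in R]
def proj(c,p):
    f,cx,cy=K(c);T=np.array(c["cam_to_world"]);q=T[:3,:3].T@(np.array(p)-T[:3,3])
    return np.array([cx+f*q[0]/-q[2],cy-f*q[1]/-q[2]])
def crop(img,x0,y0,w,h,k,o):
    import cv2
    im=cv2.resize(img[y0:y0+h,x0:x0+w,::-1],None,fx=k,fy=k,interpolation=cv2.INTER_CUBIC)
    for i in range(0,w,10):
        cv2.line(im,(i*k,0),(i*k,8),(0,0,255),1)
        if i%20==0: cv2.putText(im,str(x0+i),(i*k,20),0,.4,(0,0,255),1)
    for i in range(0,h,10):
        cv2.line(im,(0,i*k),(8,i*k),(0,0,255),1)
        if i%20==0: cv2.putText(im,str(y0+i),(10,i*k+4),0,.4,(0,0,255),1)
    cv2.imwrite(f"pics/{o}.png",im)
E
python3 - <<'E'
from h import *
import numpy as np
np.set_printoptions(precision=4,suppress=True)
S={'vertical_fov': 43.77855662215539, 'cx': 279.5715906813688, 'cy': 208.24285344993143, 'cam_to_world': np.array([[-0.20030807, -0.66589425,  0.71865258,  1.61340545],
       [ 0.97967117, -0.14437254,  0.13928733,  0.19948917],
       [ 0.01100307,  0.73194359,  0.68127638,  1.15634677],
       [ 0.        ,  0.        ,  0.        ,  1.        ]])}
T={'vertical_fov': 51.15508390568381, 'cx': 272.91227216075777, 'cy': 206.74280698359775, 'cam_to_world': np.array([[ 0.0305933 ,  0.98889766, -0.14541484,  0.39397802],
       [-0.99930014,  0.02712798, -0.02575453, -0.01574139],
       [-0.02152378,  0.14610099,  0.9890355 ,  1.30587456],
       [ 0.        ,  0.        ,  0.        ,  1.        ]])}
import pickle; pickle.dump((S,T),open("cams.pkl","wb"))
t=lambda x,y,x0,y0,k:(( x+.5)/k-.5+x0,(y+.5)/k-.5+y0)
top=lambda x,y:t(x,y,310,180,6); sc=lambda x,y:t(x,y,180,180,7)
# corners: A far(+x) left(+y) ... 
tc=[top(95,143),top(348,70),top(457,423),top(200,495)]
scs=[sc(378,405),sc(72,425),sc(82,142),sc(362,125)]
P=[]
for a,b in zip(tc,scs):
    p,r=tri([(T,*a),(S,*b)]);P.append(p);print(p,r, plane(T,*a,.045),plane(S,*b,.045))
P=np.array(P);print([np.linalg.norm(P[i]-P[i-1]) for i in range(4)],P.mean(0))
print("grip end",tri([(T,*top(358,574)),(S,*sc(225,54))]))
tp=lambda x,y:t(x,y,240,95,5); sp=lambda x,y:t(x,y,255,165,7)
print("button",tri([(T,*tp(165,418)),(S,*sp(202,82))]))
print("tip end",tri([(T,*tp(172,507)),(S,*sp(191,549))]))
print("column top",plane(T,*tp(192,70),.27))
E
```

```text
[ 0.5933 -0.1348  0.0451] [0.00012093403179355713, 0.00012093403179361875] [ 0.5933 -0.1349  0.045 ] [ 0.5932 -0.1347  0.045 ]
[ 0.6321 -0.2562  0.0461] [0.00030793351249941084, 0.00030793351249925634] [ 0.6324 -0.2567  0.045 ] [ 0.6312 -0.2563  0.045 ]
[ 0.4634 -0.308   0.0462] [0.00023180661924658357, 0.00023180661924665993] [ 0.4635 -0.3081  0.045 ] [ 0.4621 -0.3088  0.045 ]
[ 0.4259 -0.1871  0.0467] [0.0005754209212954624, 0.0005754209212954379] [ 0.4259 -0.1868  0.045 ] [ 0.4241 -0.1883  0.045 ]
[np.float64(0.17531155625847114), np.float64(0.12747551607848295), np.float64(0.17648636542266033), np.float64(0.1265973465278251)] [ 0.5287 -0.2215  0.046 ]
grip end (array([ 0.3914, -0.262 ,  0.0464]), [0.0010356041662269015, 0.0010356041662268956])
button (array([0.6063, 0.0129, 0.3139]), [8.290271908282463e-05, 8.29027190827816e-05])
tip end (array([0.6072, 0.0135, 0.0688]), [0.0008481953349686383, 0.0008481953349685958])
column top [0.7914 0.0062 0.27  ]
```

```bash
cat >> h.py <<'E'
def down(yaw):
    y=np.radians(yaw);c,s=np.cos(y),np.sin(y)
    return np.array([[c,s,0],[s,-c,0],[0,0,-1.]])
E
python3 - <<'E'
from bench import env
from h import *
np.set_printoptions(precision=3,suppress=True)
S,T=pickle.load(open("cams.pkl","rb")) if 0 else __import__("pickle").load(open("cams.pkl","rb"))
g=(0.416,-0.2564)
for p,y in [((*g,.12),17.2),((*g,.12),197.2),((*g,.016),17.2),((*g,.016),197.2),((.4885,.013,.016),0),((.4885,.013,.016),180),((.6065,.013,.34),0),((.6065,.013,.34),180),((.6065,.013,.28),180)]:
    print(p,y,env.inverse_kinematics(np.array(p),down(y)))
for n,u,v,z in [("vial_b",362,169,.066),("bottle",440,184,.15),("marker",417,250,.016),("rack",190,222,.05),("vial_a",190,166,.066),("tipbox",127,183,.06)]:
    print(n,plane(T,u,v,z))
E
```

```text
(0.416, -0.2564, 0.12) 17.2 [-41.498  12.431 -18.896  58.674   0.    121.302]
(0.416, -0.2564, 0.12) 197.2 [-41.498  12.431 -18.896  58.674   0.    -58.698]
(0.416, -0.2564, 0.016) 17.2 [-41.498  18.58  -28.015  43.405   0.    121.302]
(0.416, -0.2564, 0.016) 197.2 [-41.498  18.58  -28.015  43.405   0.    -58.698]
(0.4885, 0.013, 0.016) 0 [ -8.326  18.58  -28.015  43.405   0.    171.674]
(0.4885, 0.013, 0.016) 180 [ -8.326  18.58  -28.015  43.405   0.     -8.326]
(0.6065, 0.013, 0.34) 0 [ -6.693  20.666  25.362  94.697   0.    173.307]
(0.6065, 0.013, 0.34) 180 [-6.693 20.666 25.362 94.697  0.    -6.693]
(0.6065, 0.013, 0.28) 180 [-6.693 20.157 15.951 85.794  0.    -6.693]
vial_b [ 0.693 -0.237  0.066]
bottle [ 0.637 -0.429  0.15 ]
marker [ 0.468 -0.405  0.016]
rack [0.527 0.255 0.05 ]
vial_a [0.689 0.261 0.066]
tipbox [0.635 0.444 0.06 ]
```

```bash
python3 - <<'E'
from bench import env, grip, imaging
from h import *
import pickle
env.movep(np.array([.416,-.2564,.14]),down(197.2))
c=imaging.camera("wrist"); pickle.dump(c,open("w1.pkl","wb"))
crop(c["img"],0,0,560,420,1,"w1")
s=env.get_state();print(s["time"],s["tool_pos"],s["wrist_force"])
print(proj(c,[.416,-.2564,.045]))
E
```

```text
2.2917 [ 0.41591047 -0.25680468  0.1400562 ] [ 0.88011153 -1.25509934  1.18584785]
[285.47019269 204.15499547]
```

View pics/w1.png

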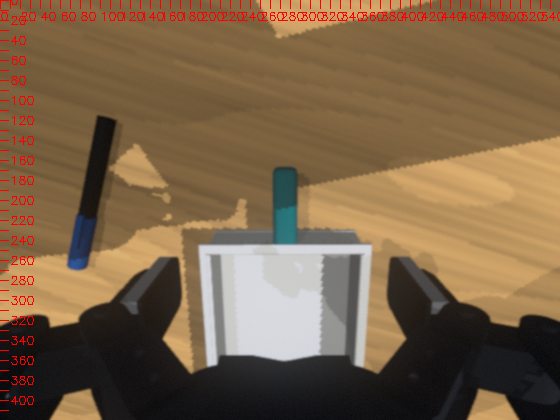

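The wrist view shows the teal grip at columns 273–297, rows 168–244. It's centred at 285 against the predicted (285,204), and it's aligned with the tool. I'll go down, grasp and slide.

```bash
python3 - <<'E'
from bench import env, grip, imaging
from h import *
env.move_straight(np.array([.416,-.2564,.017]),feed=.1)
s=env.get_state();print(s["time"],s["tool_pos"],s["wrist_force"])
print(grip(.0,squeeze=40))
s=env.get_state();print(s["time"],s["opening"],s["wrist_force"])
c=imaging.camera("wrist");crop(c["img"],0,0,560,420,1,"w2")
E
```

```text
3.675 [ 0.41629222 -0.2566503   0.01748924] [-0.19004633  0.98635523 -0.22523432]
False
4.3 0.017288593534150812 [0.52707396 0.85537794 3.22497234]
```

View pics/w2.png

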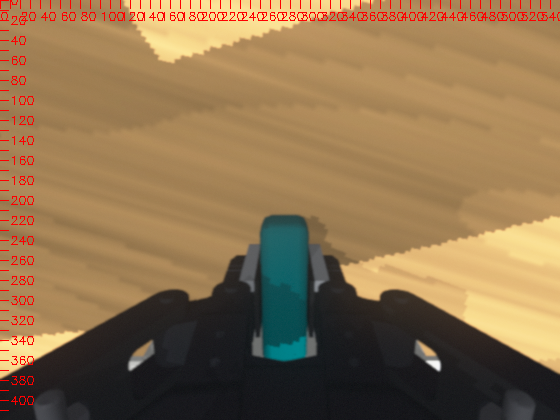

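The grip bar is pinched between the pads (opening 17.3 mm). Now I'll slide the tray.

```bash
python3 - <<'E'
from bench import env, grip, imaging
from h import *
import pickle
n=4
for i in range(1,2):
    pass
env.move_straight(np.array([.4885,.013,.0175]),feed=.09,rot=down(180))
s=env.get_state();print(s["time"],s["tool_pos"],s["opening"],s["wrist_force"])
c=imaging.camera("scene");pickle.dump(c,open("s3.pkl","wb"));crop(c["img"],200,150,140,110,5,"s3")
c=imaging.camera("top");pickle.dump(c,open("t3.pkl","wb"));crop(c["img"],200,120,140,120,5,"t3")
E
```

```text
7.6 [0.48841487 0.01290988 0.01746817] 0.01732643417653563 [-0.45480629  0.06915854 -1.32831507]
```

View pics/s3.png

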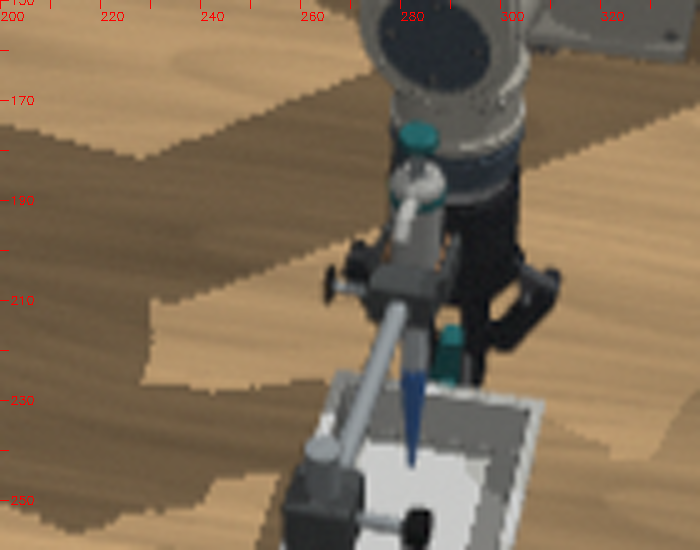

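View pics/t3.png

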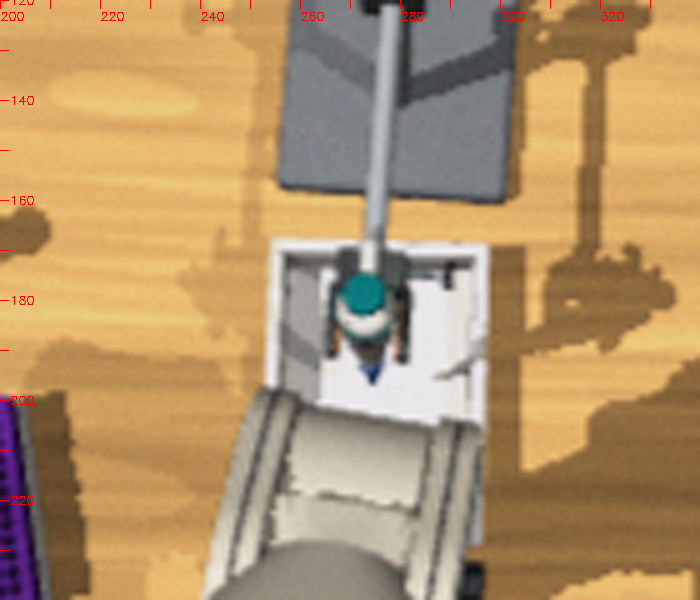

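The top view shows the tray under the pipette: its +x rim corners are at (254,168) and (297,168), and the tip at (274,195) sits over the inside floor. I'll check the numbers, then release and retreat.

```bash
python3 - <<'E'
from bench import env, grip, imaging
from h import *
import pickle
np.set_printoptions(precision=4,suppress=True)
t3=pickle.load(open("t3.pkl","rb"));s3=pickle.load(open("s3.pkl","rb"))
q=lambda x,y,x0,y0,k:((x+.5)/k-.5+x0,(y+.5)/k-.5+y0)
print([plane(t3,*q(x,y,200,120,5),.045) for x,y in [(271,240),(489,243)]])
print("button",tri([(t3,*q(364,293,200,120,5)),(s3,*q(420,133,200,150,5))]))
print("tip end",tri([(t3,*q(373,384,200,120,5)),(s3,*q(412,467,200,150,5))]))
grip(.06)
env.move_straight(np.array([.4885,.013,.07]),feed=.15)
c=imaging.camera("wrist");crop(c["img"],0,0,560,420,1,"w4")
env.move_straight(np.array([.41,.013,.16]),feed=.2)
env.move_straight(np.array([.41,.013,.36]),feed=.25)
grip(0.0)
c=imaging.camera("top");pickle.dump(c,open("t4.pkl","wb"));crop(c["img"],220,120,100,140,4,"t4")
c=imaging.camera("wrist");pickle.dump(c,open("w5.pkl","wb"));crop(c["img"],0,0,560,420,1,"w5")
s=env.get_state();print(s["time"],s["tool_pos"],s["opening"],s["wrist_force"])
E
```

```text
[array([0.6944, 0.077 , 0.045 ]), array([ 0.6958, -0.0514,  0.045 ])]
button (array([0.6063, 0.0134, 0.3142]), [6.80838680378873e-05, 6.808386803792049e-05])
tip end (array([0.6061, 0.0133, 0.0677]), [0.0004461734402910204, 0.00044617344029104544])
11.1333 [0.41  0.013 0.36 ] 4.895082848705626e-06 [ 0.0596  0.1272 -0.4911]
```

View pics/t4.png

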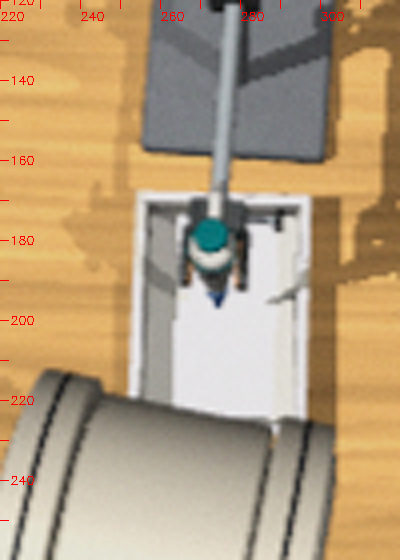

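View pics/w5.png

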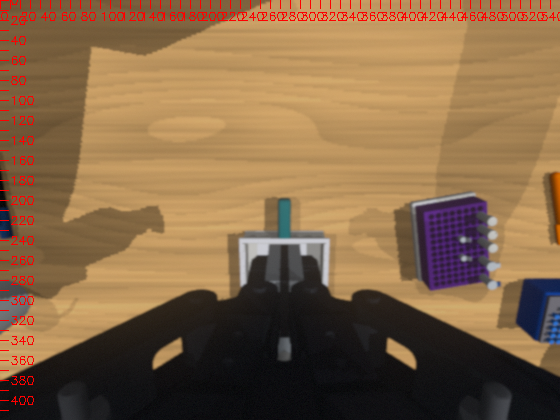

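The released tray stays put under the pipette in both views. The button triangulates to (0.606, 0.013, 0.314). I'll move above it and zero the force.

```bash
python3 - <<'E'
from bench import env, grip, imaging
from h import *
import pickle
np.set_printoptions(precision=3,suppress=True)
env.move_straight(np.array([.6064,.0132,.36]),feed=.2)
env.move_straight(np.array([.6064,.0132,.324]),feed=.06)
F=[]
for i in range(10):
    env.dwell(.02); s=env.get_state(); F.append(s["wrist_force"])
F=np.array(F);print(F.mean(0),F.std(0),s["time"],s["tool_pos"])
np.save("bias.npy",F.mean(0))
c=imaging.camera("scene");crop(c["img"],230,120,110,110,5,"s6")
c=imaging.camera("top");crop(c["img"],220,120,110,110,5,"t6")
E
```

```text
[-0.06  -0.043  0.048] [0.592 0.399 0.356] 13.1833 [0.607 0.013 0.324]
```

View pics/s6.png

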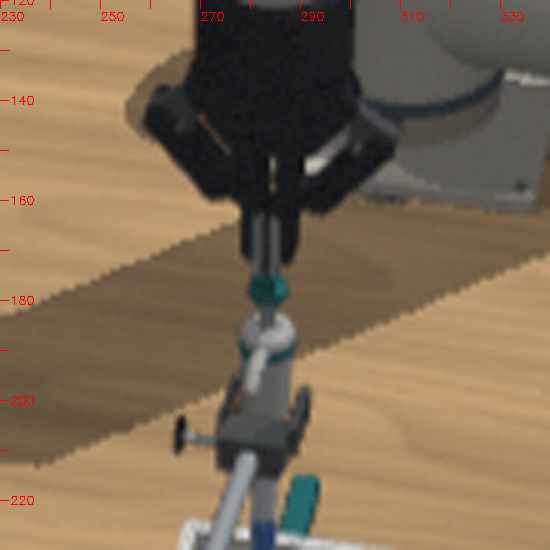

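The fingertips are centred just above the teal button at (267,285 in the crop), i.e. about pixel (283,177). Next I'll probe down in small steps.

```bash
cat > press.py <<'E'
from bench import env
from h import *
b=np.load("bias.npy")
def fz(n=5,dt=.012):
    f=[]
    for i in range(n):
        env.dwell(dt); s=env.get_state(); f.append((s["wrist_force"]-b)[2])
    return np.mean(f),np.max(f),s
def step(z,feed=.015,n=5):
    env.move_straight(np.array([.6064,.0132,z]),feed=feed)
    f,m,s=fz(n); print("%.2f z=%.4f act=%.4f F=%.2f max=%.2f"%(s["time"],z,s["tool_pos"][2],f,m)); return f
E
python3 - <<'E'
from press import *
z=.322
while z>.302:
    f=step(z)
    if f>1.2: break
    z-=.001
E
```

```text
13.61 z=0.3220 act=0.3220 F=-0.11 max=0.23
13.90 z=0.3210 act=0.3210 F=0.23 max=1.21
14.19 z=0.3200 act=0.3200 F=0.04 max=0.61
14.48 z=0.3190 act=0.3190 F=-0.72 max=-0.34
14.78 z=0.3180 act=0.3180 F=-0.12 max=0.54
15.07 z=0.3170 act=0.3169 F=-0.06 max=1.06
15.36 z=0.3160 act=0.3160 F=0.25 max=0.74
15.65 z=0.3150 act=0.3150 F=0.05 max=0.62
15.94 z=0.3140 act=0.3140 F=-0.11 max=0.82
16.23 z=0.3130 act=0.3132 F=2.08 max=2.57
```

```bash
python3 - <<'E'
from press import *
for z in (.311,.308,.305,.303):
    f=step(z)
z=.3022
while z>.298 and f<6:
    f=step(z); z-=.0005
E
```

```text
16.56 z=0.3110 act=0.3110 F=1.71 max=2.68
16.95 z=0.3080 act=0.3080 F=2.34 max=3.11
17.34 z=0.3050 act=0.3050 F=2.78 max=3.43
17.67 z=0.3030 act=0.3030 F=3.21 max=3.97
17.96 z=0.3022 act=0.3022 F=3.56 max=3.91
18.25 z=0.3017 act=0.3017 F=3.38 max=3.94
18.54 z=0.3012 act=0.3012 F=3.48 max=3.84
18.83 z=0.3007 act=0.3011 F=6.43 max=7.26
```

First stop is at z≈0.3011, so the second should be near 0.294. I'll continue with finer steps.

```bash
python3 - <<'E'
from press import *
z=.3001
f=0
while z>.290:
    f=step(z,feed=.012,n=6)
    act=env.get_state()["tool_pos"][2]
    if f>14.5 or (f>13.3 and act<.2946): break
    z-= .0006 if act>.2955 else .0003
E
```

```text
19.13 z=0.3001 act=0.3008 F=7.65 max=8.25
19.43 z=0.2995 act=0.3002 F=7.49 max=8.23
19.73 z=0.2989 act=0.2997 F=8.23 max=8.82
20.03 z=0.2983 act=0.2992 F=8.88 max=9.52
20.33 z=0.2977 act=0.2987 F=9.58 max=10.01
20.63 z=0.2971 act=0.2981 F=9.93 max=10.41
20.93 z=0.2965 act=0.2976 F=10.12 max=10.45
21.23 z=0.2959 act=0.2970 F=10.20 max=10.74
21.53 z=0.2953 act=0.2964 F=10.35 max=10.89
21.83 z=0.2947 act=0.2959 F=10.74 max=11.16
22.13 z=0.2941 act=0.2953 F=10.57 max=11.72
22.43 z=0.2938 act=0.2951 F=11.31 max=11.85
22.73 z=0.2935 act=0.2948 F=11.29 max=12.13
23.03 z=0.2932 act=0.2945 F=11.48 max=12.05
23.33 z=0.2929 act=0.2943 F=11.64 max=12.31
23.63 z=0.2926 act=0.2940 F=12.54 max=13.20
23.93 z=0.2923 act=0.2940 F=13.28 max=14.49
24.23 z=0.2920 act=0.2940 F=15.32 max=15.80
```

The second stop is felt at z=0.2940: the finger stops advancing while the force climbs to 15 N. I'll check that the tip dropped before easing up.

```bash
python3 - <<'E'
from bench import imaging
from h import *
c=imaging.camera("scene");crop(c["img"],220,160,110,110,5,"s7")
c=imaging.camera("top");crop(c["img"],220,140,110,110,5,"t7")
E
```

```text
(no output)
```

View pics/s7.png

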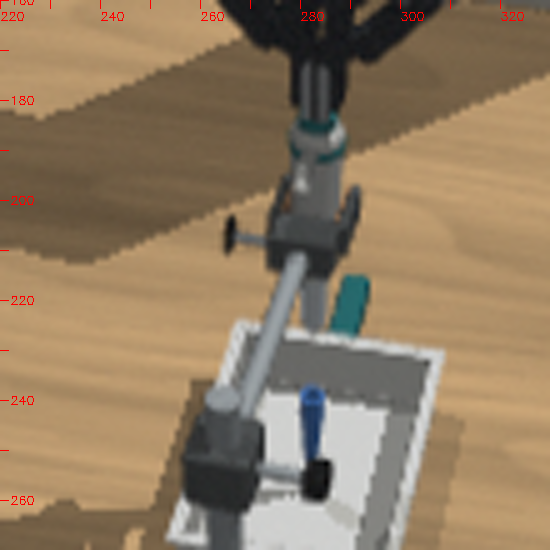

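View pics/t7.png

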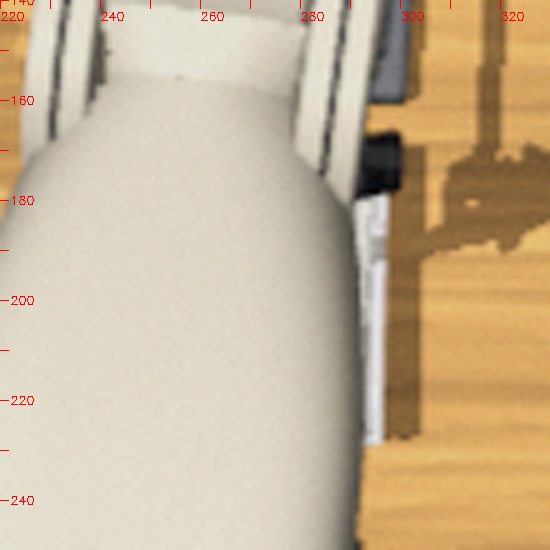

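The tip has left the cone and lies in the tray: its collar is at about (282,238) and its body runs down to about (282,253). Now I'll ease up slowly.

```bash
python3 - <<'E'
from press import *
step(.301,feed=.004)
step(.309,feed=.004)
step(.312,feed=.003)
step(.3145,feed=.002)
step(.318,feed=.004)
E
```

```text
26.77 z=0.3010 act=0.3012 F=5.62 max=6.05
28.97 z=0.3090 act=0.3090 F=2.29 max=2.97
30.16 z=0.3120 act=0.3120 F=2.02 max=2.99
31.18 z=0.3145 act=0.3145 F=-0.02 max=0.53
32.25 z=0.3180 act=0.3180 F=-0.15 max=0.34
```

```bash
python3 - <<'E'
from bench import env,imaging
from h import *
import pickle
env.move_straight(np.array([.6064,.0132,.36]),feed=.08)
env.move_straight(np.array([.38,.013,.38]),feed=.2)
c=imaging.camera("scene");pickle.dump(c,open("s8.pkl","wb"));crop(c["img"],220,160,110,110,5,"s8");crop(c["img"],0,0,560,420,1,"s8f")
c=imaging.camera("top");pickle.dump(c,open("t8.pkl","wb"));crop(c["img"],220,120,110,120,5,"t8")
crop(c["img"],0,0,560,420,1,"t8f")
print(env.get_state()["time"],env.get_state()["wrist_force"])
E
```

```text
34.3083 [ 0.16444142 -0.1579474   0.11979874]
```

View pics/s8.png

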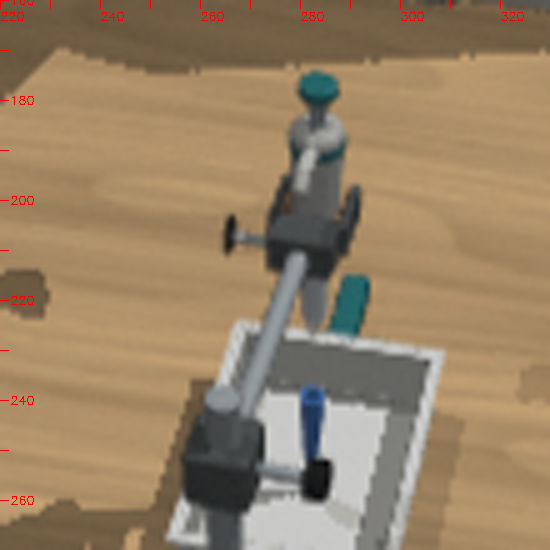

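View pics/t8.png

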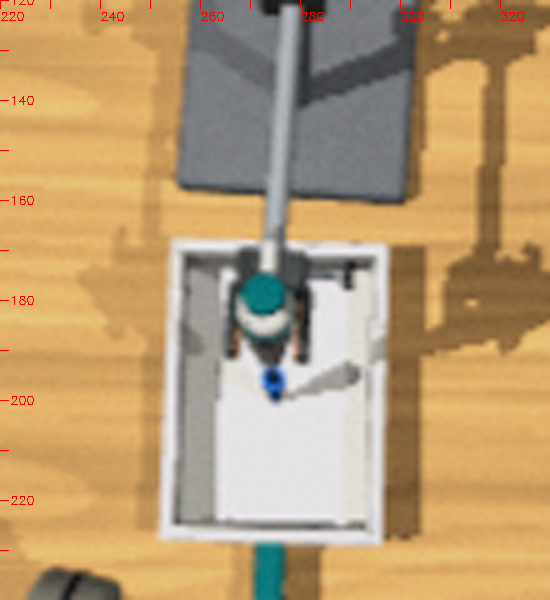

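View pics/s8f.png

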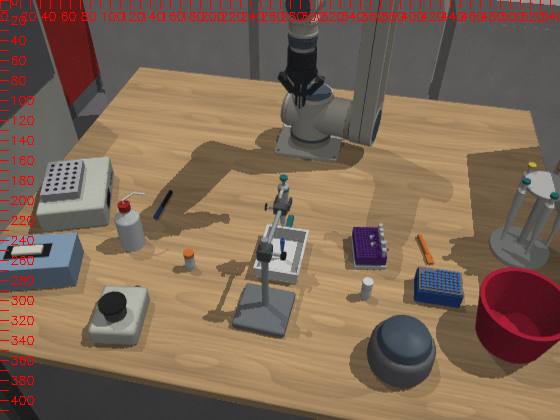

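View pics/t8f.png

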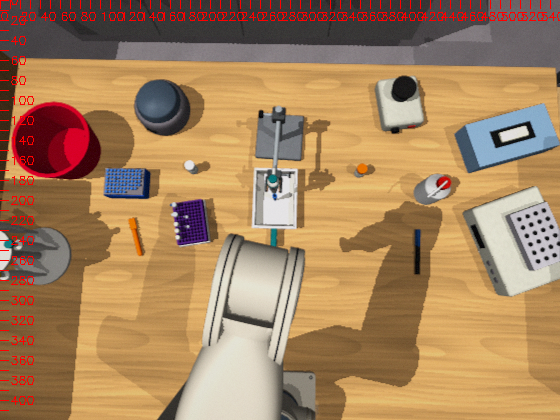

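```bash
python3 - <<'E'
from bench import env
from h import *
import pickle
np.set_printoptions(precision=4,suppress=True)
s=pickle.load(open("s8.pkl","rb"));t=pickle.load(open("t8.pkl","rb"))
q=lambda x,y,x0,y0,k:((x+.5)/k-.5+x0,(y+.5)/k-.5+y0)
print("collar",tri([(t,*q(273,375,220,120,5)),(s,*q(312,391,220,160,5))]))
print("button",tri([(t,*q(264,292,220,120,5)),(s,*q(318,83,220,160,5))]))
P=[plane(t,*q(x,y,220,120,5),.045) for x,y in[(172,240),(388,243),(382,545),(160,538)]];print(np.mean(P,0))
env.finish_job()
E
```

```text
collar (array([0.6074, 0.0131, 0.0903]), [0.0002943154862249436, 0.00029431548622495317])
button (array([0.6068, 0.0129, 0.3145]), [0.0004038744303601309, 0.00040387443036018074])
[0.6064 0.0128 0.045 ]
the job is handed in; nothing more can be done
```

The used tip is off the pipette and in the waste tray, which is still under it, and I handed the job in at about 34 s.

- **Tray:** I pinched it by its grip, slid it under the pipette and released it. Afterwards its centre measured (0.606, 0.013), right on the pipette's axis.
- **Press:** I touched the button at z = 0.313, felt the first stop at 0.301 and the firm second stop at 0.294. The average force there was about 15.3 N, and no reading passed 15.8 N.
- **Release:** The finger stayed on the button at 2–4 mm/s until it was free. The button measured back at its starting height (0.314).
- **Last pictures:** The other items appear where they started, and the arm was clear of everything.

The tip did not fall over. It stands upright on its narrow end in the middle of the tray, with its collar at about z = 0.09. It had not moved across the roughly 10 s between my last two pictures. If it does topple sideways, its collar could come to rest on the tray's rim.

No check failed. My picture measurements made the tray 5–7 mm larger each way than its stated size, which I put down to blurred edges. Its centre still agreed with where I gripped it.

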